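# Jack up the cup warmer and hold it

### The arm

A 7-joint arm with a two-finger parallel gripper is mounted at the origin on a cart in front of the work surface, level with it; the furniture and walls round the work are solid. World frame = base frame: x ahead of the robot, y to its left, z up, the work surface at z = 0. Lengths are in mm, angles in rad, forces in N, time in s.
With the tool pointing down it reaches from about 400 to 850 mm from the base axis. Payload 4.5 kg.
Tool frame: the origin (TCP) lies midway between the tips of the shut fingers; the grasp point (between the pads) lies 19 mm behind it; z points along the fingers, y is the line along which they close (so a half turn about z gives the same grasp; the last joint's range is limited). The gripper opens to 88 mm and grips with 3 to 60 N. Pads are 18 mm wide; open, the fingers measure 123 mm over their backs; the gripper's body (75 mm by 187 mm) begins 45 mm behind the grasp point.
Start: joints at [1.271, 0.689, -0.195, 1.565, 0.157, 0.902, -0.215], TCP at [204.803, -590.519, 207.543] pointing down, gripper open.
Joint ranges: [-3.01, 3.01], [-0.46, 2.08], [-1.47, 1.51], [0.13, 2.56], [-1, 4.14], [0.04, 2.09], [-2.66, 2.66]. Speed limits (rad/s): [2.57, 2.57, 3.14, 3.14, 3.14, 3.14, 3.14].

### API

Orientations are given as a unit quaternion [x, y, z, w].
In Python, from station import telemetry, snapshot, manip gives the robot as it stands.
- The arm moves only by the tool send_rows, never from a script. Its argument "series" is a list of rows, each a list of 4 numbers: the shift along the tool's x, y, z in m, then the turn about the tool's z in rad. A call has 1 to 10 rows; each row is the pose to reach, as a shift and turn from the pose commanded when the call began, along the tool's axes at that moment; what a row does not reach only later rows make up. A row lasts 1/12 s, in which the tool goes at most 41.7 mm and 7.16 degrees, less where a joint would pass 70% of its speed; a pose out of reach is approached as far as the arm can. A call with a gripper value outside its range is refused whole. "fingers" is the opening, from 0 (shut) to 1 (fully open), set as the call begins (left out, the last holds). The fingers move at their own pace and stop on an object; the grip force is fixed at half the most. Time passes only in rows, so rows that repeat a pose let the fingers close. It gives the time, the measured TCP pose, the force, the opening and the grip force at its end, in the units of the state.
- telemetry.get_obs(): the state, without advancing time (a new reading comes with each control period).
- snapshot(name): name is "scene" or "top" or "wrist"; returns a dict with "color" (384x512x3 uint8, red, green, blue), "mtx" (3x3 intrinsics, pixels), "rvec" (rotation vector, rad) and "tvec" (3), from world to camera coordinates, as OpenCV has them; the wrist camera has in their place "T_tool_cam" (4x4, takes a point from camera to tool coordinates, whose origin is the TCP and whose axes are the flange's). Camera axes: x right, y down, z forward; pixel columns grow to the right and rows downward; lengths in mm; the calibration is good to about 2 mm. A picture is of the moment at which its call begins: read the wrist's pose just before it. There is no depth.
- manip.sign_off(): hands the job in; it is judged then, once.
The state is a dict: "time_s": time; "joints": joint angles; "qd": joint speeds; "effort": joint torques, N m; "ee_pos": TCP position; "eef_rot": TCP orientation; "force": force on the tool from outside, world axes, zero at the start; "torque": the same for the moment, N m; "gripper_width": opening from 0.0 (shut) to 1.0 (fully open); "gripper_force": force on a finger pad.
Only numpy, scipy, OpenCV 4.12 (cv2) and the standard library are available. Lean on these libraries where they do the work, as an engineer would, in place of code of your own. Each camera call takes 0.05 s, during which the arm holds its last target. There are 200 camera calls.

### The job

I want to slip a new pad under the cup warmer. First turn its dial to the long standby mark, then set the little lever jack on the worktop with its saddle centred under the warmer's clip-shaped lift point. Pump the handle fully down once as a trial and let it come all the way back up, then push it fully down again and finish while still holding it down, with the edge raised by the jack alone; keep the cup standing on the warmer and leave the other things alone.

Things in the scene. Friction and masses are not known exactly. Their poses are not given: they have to be found in the camera images.
- tray: Cup warmer: loose low black box, 170 (its x) x 190 (y) mm, underside 34, top 64 mm above the worktop, on four round feet (x +-70, y +-78 mm), about 1.5 kg. Origin on the worktop under its centre, z up. Its -x edge is to be lifted; that edge faces roughly to the robot's right (world -y). A steel plate covers the +y half of the top, the dial is on the -y half.
- dial (a joint): Dial angle, rad. 0 = pointer at the single long white mark (it lies towards the warmer's -x edge); grows clockwise seen from above; short ticks every 0.4 rad from -2 to 2, stops at -2.2 and 2.2. Starts between 0.7 and 1.4. Stays where left (friction 0.03 N m).
- dial_grip (a point): On the dial's upright axis, 84 mm above the worktop, at x -20, y -45 mm of the warmer. The grip is a bar 40 mm long, 12 mm wide, from 70 to 94 mm above the worktop, on a 48 mm disc. These axes turn with the dial: the bar lies along x, the white pointer line is on its -x half.
- lift_pad (a point): Lift point: centre of the underside of a flat steel pad 30 x 30 mm, 28 mm above the worktop, 15 mm in from the warmer's -x edge. It is the foot of a 30 mm wide steel clip round that edge (lip on top, plate with a raised V in front, 4 mm proud). The clip sits up to 25 mm either side of the edge's middle and does not slide. Axes as tray. The feet leave 136 mm free between them.
- jack: Lever jack, loose, 0.85 kg. Origin on the worktop under the pivot; x points to the saddle end, -x to the handle, z up. Base plate from x -145 to +35 mm, 64 mm wide (y), 8 mm thick. Over the pivot a housing 37 mm wide, 58 mm high carries a rubber grip block, 44 (x) x 26 (y) mm, top 86 mm up: take it across its width from above to carry or slide the jack.
- jack_grip (a point): Centre of the jack's grip block, at x -3, y 0 mm of the jack, 70 mm above its underside. Axes as jack.
- lever (a joint): Angle of the jack's handle, rad. 0 = handle up, saddle low; 0.36 = stop, handle fully down, saddle about 23 mm higher. A spring brings it back to 0 when let go. With the warmer on the saddle about 5 to 8 N down on the paddle hold it.
- saddle (a point): Top of the saddle, a round steel bar of 16 mm diameter, 30 mm wide (y), at x +65 mm of the jack, 22 mm above the jack's underside with the handle up: 6 mm below the lift pad. It is the end of a 16 mm wide arm in front of the housing.
- paddle (a point): Centre of the upper face of the rubber paddle, 46 x 44 mm, on the handle's end: push here. Handle up: at x -116 mm of the jack, 88 mm up, sloping 0.42 rad (outer end higher); fully down: about x -129 mm, 44 mm up, nearly level. It moves on a 130 mm arc about the pivot, 30 mm above the jack's origin.
- cup: Striped espresso cup, 63 mm wide, 90 mm with its ear, 49 mm high, standing loose on the steel plate of the warmer. Origin at the centre of its underside.
- creamer: Bystander: creamer tub, 72 mm wide, 71 mm high, origin under its centre.
- spice_short: Bystander: spice jar with white cap, 44 mm wide, 101 mm high, origin under its centre.
- honey: Bystander: glass jar with green lid, 59 mm wide, 85 mm high, origin under its centre.
- capsule_a: Bystander: coffee capsule, 37 mm wide, 22 mm high, origin under its centre.
- capsule_b: Bystander: coffee capsule, 37 mm wide, 22 mm high, origin under its centre.

How it is judged (in metres and radians):
On the way, in this order (a step that is already met when the one before it is completed fails the run):
1. the dial points at the long mark (within 0.14 rad) while the warmer stands level (value of joint dial between -0.14 and 0.14 rad and height (world z) of lift_pad below 0.032 m), for 0.2 s.
2. the jack stands flat with its saddle under the lift pad (centres within 14 mm), handle up (horizontal distance between saddle and lift_pad below 0.014 m and height (world z) of jack below 0.004 m and angle between jack's own z axis and vertical below 0.05 rad and value of joint lever below 0.08 rad), for 0.2 s.
3. trial stroke: handle down (over 0.3 rad) and the lift pad raised (value of joint lever above 0.3 rad and height (world z) of lift_pad above 0.037 m and contact force between jack and tray above 2 N), for 0.1 s.
4. handle back up (under 0.08 rad), warmer standing on its feet again (value of joint lever below 0.08 rad and height (world z) of lift_pad below 0.031 m), for 0.1 s.
At the end, for the whole second after the job is handed in: Robot holds the handle down (over 0.30 rad, over 1.5 N) and does not touch the warmer; the upright jack carries it (over 2 N), saddle within 14 mm of the pad centre in plan, pad above 37 mm; dial within 0.14 rad of the long mark; cup upright on the warmer, all still (all of step 3 and horizontal distance between saddle and lift_pad below 0.014 m and contact force between any of the fingers, the arm and jack above 1.5 N and contact force between each of the fingers, the arm and tray below 0.5 N and height (world z) of jack below 0.004 m and angle between jack's own z axis and vertical below 0.05 rad and value of joint dial between -0.14 and 0.14 rad and angle between cup's own z axis and vertical below 0.25 rad and z of cup in the frame of tray above 0.058 m and linear speed of tray below 0.02 m/s); the arm keeps its last pose, push and grip.
It fails at once if the cup tips over or falls off the warmer (angle between cup's own z axis and vertical above 0.5 rad or z of cup in the frame of tray below 0.05 m).
It fails at once if a bystander is pushed more than 30 mm (distance of any of creamer, spice_short, honey, capsule_a, capsule_b from where it was at the start of the episode above 0.03 m).
It also fails if it takes over 61 s, if anything falls off the work surface, if the arm or the gripper's body presses on something with over 40 N, if the wrist force passes 120 N, or if a joint passes its speed limit or range.

## Working session

There is one attempt and no reset: what is moved stays moved. The work goes in short steps, Python scripts to look and compute and a tool call to move; the robot and the scene stay as the last step left them, time stands still between calls to the robot, and variables do not carry over. Pictures are saved under pics/ and viewed, at most 10 in all, crops included, and the job is handed in when it is done.

Besides the shell and the picture viewer there is one more tool, called after ">>>" by a JSON object that holds its "name" and its "arguments", one argument or row to a line. send_rows: Moves the arm, as the interface text tells. Its arguments: {"type":"object","properties":{"series":{"type":"array"},"fingers":{"type":"number"}},"required":["series"]}

```bash
mkdir -p pics; ls; cat > h.py <<'E'
import numpy as np, cv2
from scipy.spatial.transform import Rotation as R
from station import telemetry, snapshot, manip
def cam(s, pose=None):
    """K, Rwc (cam->world), origin"""
    K=np.array(s['mtx'],float)
    if 'rvec' in s:
        Rc=cv2.Rodrigues(np.array(s['rvec'],float))[0]; return K,Rc.T,-Rc.T@np.array(s['tvec'],float).ravel()
    T=np.array(s['T_tool_cam'],float); Rt=R.from_quat(pose['eef_rot']).as_matrix()
    return K,Rt@T[:3,:3],Rt@T[:3,3]+np.array(pose['ee_pos'],float)
def ray(c,uv,z):
    K,Rw,o=c; d=Rw@np.linalg.inv(K)@np.array([uv[0],uv[1],1.]); return o+d*(z-o[2])/d[2]
def proj(c,p):
    K,Rw,o=c; q=K@Rw.T@(np.array(p,float)-o); return q[:2]/q[2]
def snap(name,fn):
    import pickle
    o=telemetry.get_obs(); s=snapshot(name); c=cam(s,o)
    cv2.imwrite('pics/'+fn+'.png',s['color'][:,:,::-1]); pickle.dump((c,o),open(fn+'.pkl','wb')); return s['color'],c,o
def load(fn):
    import pickle
    c,o=pickle.load(open(fn+'.pkl','rb')); return cv2.imread('pics/'+fn+'.png')[:,:,::-1],c,o
def totool(o,dw):
    return R.from_quat(o['eef_rot']).inv().apply(np.array(dw,float))
E
python3 - <<'E'
from h import *
for n in ('scene','top'):
    im,c,o=snap(n,n+'0'); print(n,c[2].round(),c[1].round(2).tolist())
print(o)
a=np.hstack([cv2.imread('pics/scene0.png'),cv2.imread('pics/top0.png')])
cv2.imwrite('pics/scene0v.png',cv2.resize(a[:, :512],(800,600),interpolation=cv2.INTER_CUBIC));cv2.imwrite('pics/top0v.png',cv2.resize(a[:,512:],(800,600),interpolation=cv2.INTER_CUBIC))
E
```

```text
pics
scene [-64. 626. 663.] [[-0.76, -0.34, 0.55], [-0.65, 0.43, -0.63], [-0.02, -0.84, -0.55]]
top [ 328.    2. 1640.] [[-0.01, -0.99, 0.11], [-1.0, 0.01, 0.0], [-0.0, -0.11, -0.99]]
{'time_s': 0.05, 'joints': array([ 1.27078974,  0.69000068, -0.19453368,  1.56631522,  0.15730997,
        0.90250103, -0.21510796]), 'qd': array([-3.69863889e-04,  9.57774813e-04, -2.09179657e-05, -2.37414262e-03,
        2.39699578e-04,  3.56272000e-04, -7.41451212e-05]), 'effort': array([-3.29595467e-03, -5.29010046e+01, -1.27346847e+00, -1.54032326e+01,
       -5.26324078e-02,  1.59815467e-03,  1.19349872e-05]), 'ee_pos': array([ 204.51158575, -589.8750328 ,  206.70784649]), 'eef_rot': array([ 9.86095702e-01,  1.66175898e-01, -2.13630255e-04, -8.89820819e-04]), 'force': array([-1.00842782, -0.38667989, -0.45696246]), 'torque': array([-0.02197768, -0.01977235, -0.01646898]), 'gripper_force': 0.0, 'gripper_width': 0.9942313889481852}
```

View pics/scene0v.png

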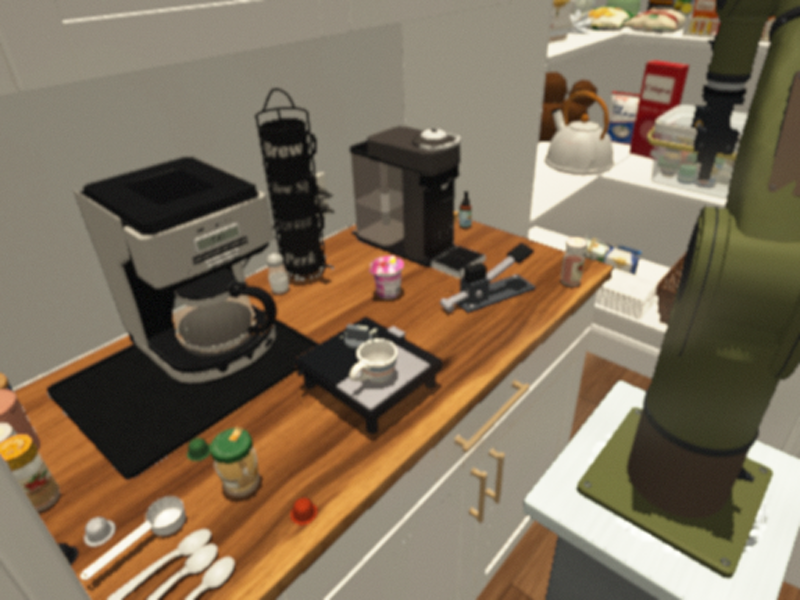

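View pics/top0v.png

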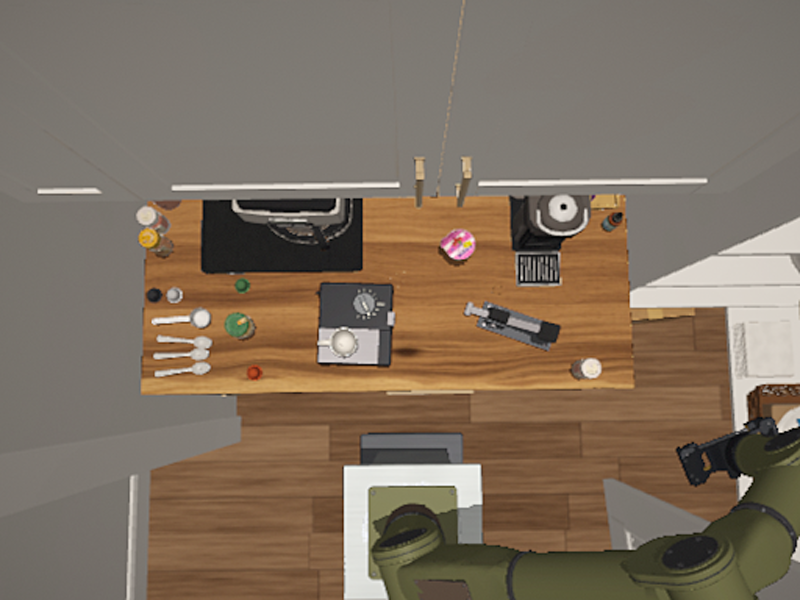

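Scene view: the warmer is in the middle (about 370,370), with the jack at (490,280), handle to the right. Top view: warmer corners are about (320,283)-(392,366), clip (391,318), dial (364,304), cup (344,343). The jack runs from saddle (470,310) to paddle (550,330). Spice jar (588,368), creamer (458,245).

```bash
python3 - <<'E'
from h import *
im,c,o=load('top0'); s=.64
for n,uv,z in [('c1',(320,283),64),('c2',(393,283),64),('c3',(392,366),64),('c4',(317,364),64),('clip',(391,318),64),('dial',(364,304),94),('cup',(344,343),110),('saddle',(470,310),22),('jgrip',(515,322),86),('paddle',(550,332),88),('spice',(588,368),101),('creamer',(458,245),71),('honey',(237,324),85),('caps',(254,372),22),('edgeR',(633,388),0),('edgeL',(143,392),0)]:
    print(n,ray(c,np.array(uv)*s,z).round())
im2=np.hstack([im[165:245,195:265],im[185:235,290:370][:50].repeat(1,0)]) if 0 else im[170:250,190:370]
cv2.imwrite('pics/crop0.png',cv2.resize(im2,None,fx=4.4,fy=4.4,interpolation=cv2.INTER_CUBIC)[:,:,::-1])
E
```

```text
c1 [566. 205.  64.]
c2 [564.  37.  64.]
c3 [374.  42.  64.]
c4 [381. 212.  64.]
clip [483.  43.  64.]
dial [513. 102.  94.]
cup [425. 146. 110.]
saddle [ 504. -142.   22.]
jgrip [ 468. -237.   86.]
paddle [ 444. -314.   88.]
spice [ 362. -392.  101.]
creamer [ 649. -113.   71.]
honey [472. 390.  85.]
caps [366. 364.  22.]
edgeR [ 317. -522.    0.]
edgeL [323. 630.   0.]
```

View pics/crop0.png

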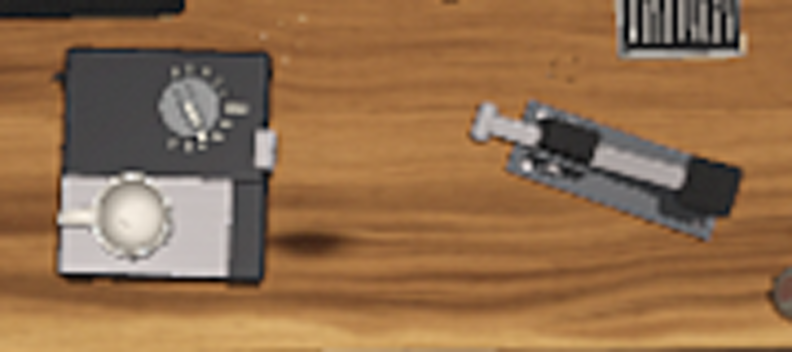

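Pointer stands about 1.08 rad clockwise of the long mark. I'll go over the dial now and look with the wrist camera.

>>> {"name": "send_rows", "arguments": {
  "series": [
    [0.25, -0.275, 0, 0],
    [0.25, -0.275, 0, 0],
    [0.25, -0.275, 0, 0],
    [0.25, -0.275, 0, 0],
    [0.25, -0.275, 0, 0],
    [0.25, -0.275, 0, 0],
    [0.25, -0.275, 0, 0],
    [0.25, -0.275, 0, 0],
    [0.25, -0.275, 0, 0],
    [0.25, -0.275, 0, 0]
  ],
  "fingers": 0.4
}}

```text
time_s: 0.93
ee_pos: [354.4, -240.8, 207.6]
eef_rot: [0.985, 0.173, 0.001, -0.002]
force: [0.0, 0.1, -0.4]
gripper_width: 0.399
gripper_force: 0.0
```

>>> {"name": "send_rows", "arguments": {
  "series": [
    [0.25, -0.27, 0, -0.15],
    [0.25, -0.27, 0, -0.15],
    [0.25, -0.27, 0, -0.15],
    [0.25, -0.27, 0, -0.15],
    [0.25, -0.27, 0, -0.15],
    [0.25, -0.27, 0, -0.15],
    [0.25, -0.27, 0, -0.15],
    [0.25, -0.27, 0, -0.15],
    [0.25, -0.27, 0, -0.15],
    [0.25, -0.27, 0, -0.15]
  ]
}}

```text
time_s: 1.77
ee_pos: [501.5, 97.4, 207.6]
eef_rot: [0.97, 0.245, 0.003, -0.003]
force: [0.8, -0.5, 0.3]
gripper_width: 0.401
gripper_force: 0.0
```

```bash
python3 - <<'E'
from h import *
im,c,o=snap('wrist','w1'); print(o['ee_pos'],o['joints'].round(2),R.from_quat(o['eef_rot']).as_matrix()[:,0].round(3),c[2].round(),c[1].round(2).tolist())
E
```

```text
[501.47728124  97.43505167 207.60603028] [-0.17  0.54 -0.17  1.91  0.13  0.7  -1.49] [0.88  0.475 0.007] [574. 136. 386.] [[0.47, -0.84, -0.28], [-0.88, -0.45, -0.14], [-0.0, 0.31, -0.95]]
```

View pics/w1.png

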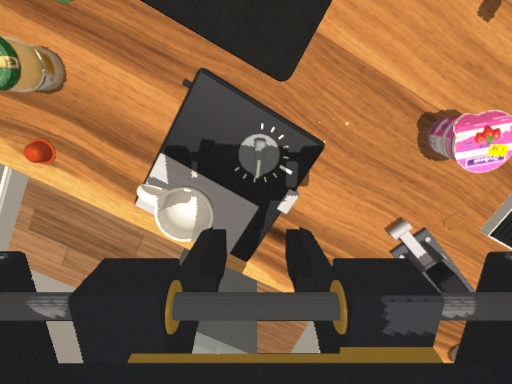

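```bash
python3 - <<'E'
from h import *
im,c,o=load('w1')
cv2.imwrite('pics/w1c.png',cv2.resize(im[115:220,195:335],None,fx=5.6,fy=5.6,interpolation=cv2.INTER_CUBIC)[:,:,::-1])
E
```

```text
(no output)
```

View pics/w1c.png

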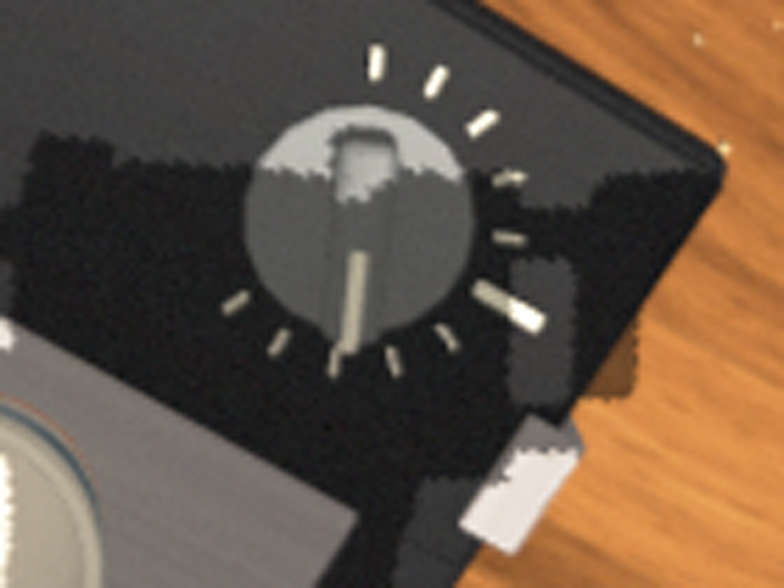

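Crop: long mark (510,305), ticks on a circle around (360,220), pointer line from (357,253) to (350,350), and the clip lip around (520,490) with its outer upper corner at (580,450). Next I'll fit the tick circle for the warmer's pose.

```bash
python3 - <<'E'
from h import *
im,c,o=load('w1')
f=lambda u,v,z:ray(c,(u/5.6+195,v/5.6+115),z)
T={0:(510,305),.4:(446,338),.8:(394,362),1.2:(334,362),1.6:(280,342),2.0:(236,302),-.4:(510,238),-.8:(509,177),-1.2:(482,123),-1.6:(436,81),-2.:(376,62)}
k=[t for t in T if t!=0]; P=np.array([complex(*f(*T[t],64.5)[:2]) for t in k])
A=np.c_[np.ones(len(k)),np.exp(-1j*np.array(k))]
s,*_=np.linalg.lstsq(A,P,rcond=None); print('C',s[0],'r',abs(s[1]),'ang -x',np.degrees(np.angle(s[1])),'res',abs(A@s-P).max())
yaw=np.angle(-s[1]); R2=np.exp(1j*yaw); O=s[0]-R2*(-20-45j); print('yaw',np.degrees(yaw),'origin',O,'pad',O+R2*-70)
for z in (94,): a=f(357,253,z);b=f(350,350,z); print(a,b,np.degrees(np.arctan2(*(b-a)[1::-1])))
for z in (94,): a=f(365,130,z);b=f(350,345,z); print('bar',a,b,(a+b)/2,np.degrees(np.arctan2(*(a-b)[1::-1])))
# clip lip corners
for u,v in [(460,525),(515,553),(580,460),(530,418)]:
    p=f(u,v,66); q=(complex(p[0],p[1])-O)/R2; print('clip',p.round(1),np.round(q,1))
E
```

```text
C (520.0271500113954+103.61567662560638j) r 32.17844011666814 ang -x -92.33914488542227 res 0.42421432364056477
yaw 87.66085511457774 origin (475.8809353468582+125.43566129087606j) pad (473.02392455706547+55.493989239465904j)
[518.7232706  103.64317006  94.        ] [501.04295162  95.60127014  94.        ] -155.5415672434256
bar [540.07696328 113.53606635  94.        ] [501.93822588  96.08600717  94.        ] [521.00759458 104.81103676  94.        ] 24.58606594513101
clip [470.1  50.9  66. ] (-74.7+2.8j)
clip [470.1  36.7  66. ] (-88.9+2.2j)
clip [496.   35.3  66. ] (-89.2-23.8j)
clip [499.2  49.9  66. ] (-74.5-26.4j)
```

>>> {"name": "send_rows", "arguments": {
  "series": [
    [0.01, 0.002, 0.03, 0.03],
    [0.02, 0.003, 0.06, 0.06],
    [0.02, 0.003, 0.09, 0.06],
    [0.02, 0.003, 0.105, 0.06],
    [0.02, 0.003, 0.105, 0.06],
    [0.02, 0.003, 0.105, 0.06]
  ]
}}

```text
time_s: 2.32
ee_pos: [516.8, 93.2, 102.0]
eef_rot: [0.978, 0.21, -0.001, 0.0]
force: [0.4, 0.9, 1.1]
gripper_width: 0.399
gripper_force: 0.0
```

>>> {"name": "send_rows", "arguments": {
  "series": [
    [0.0076, -0.0084, 0, 0],
    [0.0076, -0.0084, 0, 0],
    [0.0076, -0.0084, 0.012, 0],
    [0.0076, -0.0084, 0.026, 0],
    [0.0076, -0.0084, 0.026, 0],
    [0.0076, -0.0084, 0.026, 0]
  ]
}}

```text
time_s: 2.82
ee_pos: [521.5, 106.0, 77.2]
eef_rot: [0.978, 0.211, 0.0, -0.0]
force: [-0.0, 0.3, -0.6]
gripper_width: 0.4
gripper_force: 0.0
```

>>> {"name": "send_rows", "arguments": {
  "series": [
    [-0.002, 0.0013, 0.002, 0],
    [-0.002, 0.0013, 0.002, 0],
    [-0.002, 0.0013, 0.002, 0],
    [-0.002, 0.0013, 0.002, 0],
    [-0.002, 0.0013, 0.002, 0],
    [-0.002, 0.0013, 0.002, 0],
    [-0.002, 0.0013, 0.002, 0]
  ],
  "fingers": 0.05
}}

```text
time_s: 3.4
ee_pos: [520.0, 103.7, 74.6]
eef_rot: [0.978, 0.21, 0.0, 0.0]
force: [0.7, -0.3, 0.6]
gripper_width: 0.048
gripper_force: 0.0
```

>>> {"name": "send_rows", "arguments": {
  "series": [
    [0, 0, 0, -0.11],
    [0, 0, 0, -0.22],
    [0, 0, 0, -0.33],
    [0, 0, 0, -0.44],
    [0, 0, 0, -0.55],
    [0, 0, 0, -0.66],
    [0, 0, 0, -0.77],
    [0, 0, 0, -0.88],
    [0, 0, 0, -0.99],
    [0, 0, 0, -1.1]
  ]
}}

```text
time_s: 4.23
ee_pos: [520.0, 103.5, 74.5]
eef_rot: [0.722, 0.692, -0.0, 0.0]
force: [-0.4, -0.5, 0.1]
gripper_width: 0.05
gripper_force: 0.0
```

>>> {"name": "send_rows", "arguments": {
  "series": [
    [0, 0, 0, 0],
    [0, 0, 0, 0],
    [0, 0, 0, 0]
  ]
}}

```text
time_s: 4.48
ee_pos: [519.9, 103.6, 74.5]
eef_rot: [0.725, 0.689, -0.0, 0.0]
force: [-0.3, -0.3, -1.1]
gripper_width: 0.043
gripper_force: 0.0
```

```bash
python3 - <<'E'
from h import *
o=telemetry.get_obs();x=R.from_quat(o['eef_rot']).as_matrix()[:,0]; print(o['ee_pos'],o['joints'].round(2),np.degrees(np.arctan2(x[1],x[0])),o['gripper_width'],o['force'])
E
```

```text
[519.94028767 103.55486063  74.49257829] [-0.06  0.79 -0.37  1.96  0.57  0.5  -0.89] 87.14103151372811 0.04327514718167311 [-0.30292201 -0.3404252  -1.11593064]
```

Fingers closed to 4 mm without force, so they missed the 12 mm bar. I'll look.

```bash
python3 - <<'E'
from h import *
im,c,o=snap('wrist','w2');im2,c2,o=snap('scene','s2')
u,v=proj(c2,[520,104,80]).astype(int);print(u,v)
a=cv2.resize(im[60:360,110:410],(400,400),interpolation=cv2.INTER_CUBIC);b=cv2.resize(im2[v-50:v+50,u-50:u+50],(400,400),interpolation=cv2.INTER_CUBIC)
cv2.imwrite('pics/c2.png',np.hstack([a,b])[:,:,::-1])
E
```

```text
228 213
```

View pics/c2.png

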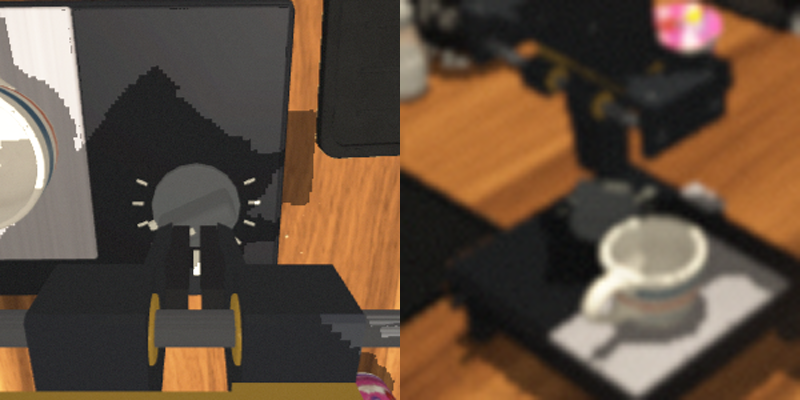

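Wrist view: the dial disc is centred at (197,203), with the bar still at an angle. The closed fingertips sit at about (195,228), on the disc's -x edge. I'll check it with the now static pose.

```bash
python3 - <<'E'
from h import *
im,c,o=load('w2')
g=lambda x,y:(110+x*.75,60+y*.75)
T={1.6:(138,202),2.0:(140,183),-1.6:(255,203),-2.:(251,183),-1.2:(250,237)}
k=list(T); P=np.array([complex(*ray(c,g(*T[t]),64.5)[:2]) for t in k])
A=np.c_[np.ones(len(k)),np.exp(-1j*np.array(k))]
s,*_=np.linalg.lstsq(A,P,rcond=None); print(s[0],abs(s[1]),np.degrees(np.angle(s[1])),abs(A@s-P))
print('disc',ray(c,g(197,203),70)); print('tcp px',(proj(c,o['ee_pos'])-[110,60])/.75)
print('bar ends z94',ray(c,g(165,217),94),ray(c,g(232,192),94))
im,c,o=load('w1');print('w1 tcp px',proj(c,o['ee_pos']),c[0])
E
```

```text
(520.6025968482204+102.2871069920359j) 33.570964419257955 -95.08556504416019 [1.85807664 0.71683875 3.06818677 1.94968214 5.10666391]
disc [521.56808486 107.3082065   70.        ]
tcp px [194.32868418 213.03421032]
bar ends z94 [506.41894601 111.25617845  94.        ] [538.35114286 122.39603198  94.        ]
w1 tcp px [255.80557225 219.73419489] [[276.33073136   0.         255.69339402]
 [  0.         276.33073136 188.64752825]
 [  0.           0.           1.        ]]
```

```bash
python3 - <<'E'
from h import *
im,c,o=load('w2');_,c2,_=load('s2')
for dy in (-9,0,9):
  for z in (65,75,95): p=[520,103.6+dy,z]; print(dy,z,((proj(c,p)-[110,60])/.75).round(),((proj(c2,p)-[178,163])*4+[400,0]).round())
E
```

```text
-9 65 [195. 220.] [615. 212.]
-9 75 [195. 229.] [614. 201.]
-9 95 [195. 248.] [612. 177.]
0 65 [194. 206.] [605. 219.]
0 75 [194. 213.] [604. 207.]
0 95 [194. 231.] [602. 183.]
9 65 [194. 191.] [596. 225.]
9 75 [194. 198.] [595. 213.]
9 95 [193. 214.] [593. 189.]
```

>>> {"name": "send_rows", "arguments": {
  "series": [
    [0, 0, -0.03, 0.4],
    [0, 0, -0.03, 0.8],
    [0, 0, -0.03, 1.1],
    [0, 0, -0.03, 1.1],
    [0, 0, -0.03, 1.1],
    [0, 0, -0.03, 1.1],
    [0, 0, -0.03, 1.1],
    [0, 0, -0.03, 1.1],
    [0, 0, -0.03, 1.1],
    [0, 0, -0.03, 1.1]
  ],
  "fingers": 0.4
}}

```text
time_s: 5.42
ee_pos: [519.9, 103.9, 104.6]
eef_rot: [0.978, 0.209, 0.0, 0.0]
force: [-0.3, -0.2, 1.0]
gripper_width: 0.396
gripper_force: 0.0
```

>>> {"name": "send_rows", "arguments": {
  "series": [
    [0, 0, 0.015, 0],
    [0, 0, 0.03, 0],
    [0, 0, 0.033, 0],
    [0, 0, 0.036, 0],
    [0, 0, 0.038, 0],
    [0, 0, 0.038, 0]
  ]
}}

```text
time_s: 5.92
ee_pos: [520.0, 103.6, 66.6]
eef_rot: [0.978, 0.211, 0.0, -0.0]
force: [-0.7, 0.1, 0.3]
gripper_width: 0.399
gripper_force: 0.0
```

>>> {"name": "send_rows", "arguments": {
  "series": [
    [0, 0, 0.003, 0],
    [0, 0, 0.006, 0],
    [0, 0, 0.009, 0],
    [0, 0, 0.009, 0]
  ]
}}

```text
time_s: 6.25
ee_pos: [519.6, 103.6, 57.1]
eef_rot: [0.978, 0.21, -0.0, 0.0]
force: [1.2, -0.0, 0.5]
gripper_width: 0.395
gripper_force: 0.0
```

>>> {"name": "send_rows", "arguments": {
  "series": [
    [0, 0, 0, 0],
    [0, 0, 0, 0],
    [0, 0, 0, 0],
    [0, 0, 0, 0],
    [0, 0, 0, 0],
    [0, 0, 0, 0]
  ],
  "fingers": 0.0
}}

```text
time_s: 6.75
ee_pos: [519.6, 104.3, 57.6]
eef_rot: [0.978, 0.211, -0.0, -0.0]
force: [-2.1, 2.2, 1.2]
gripper_width: 0.127
gripper_force: 30.0
```

Gripped. Turning.

>>> {"name": "send_rows", "arguments": {
  "series": [
    [0, 0, 0, -0.11],
    [0, 0, 0, -0.22],
    [0, 0, 0, -0.33],
    [0, 0, 0, -0.44],
    [0, 0, 0, -0.55],
    [0, 0, 0, -0.66],
    [0, 0, 0, -0.77],
    [0, 0, 0, -0.88],
    [0, 0, 0, -0.99],
    [0, 0, 0, -1.1]
  ]
}}

```text
time_s: 7.58
ee_pos: [520.7, 103.6, 57.6]
eef_rot: [0.722, 0.692, 0.001, 0.0]
force: [0.6, 0.9, -0.7]
gripper_width: 0.132
gripper_force: 30.0
```

>>> {"name": "send_rows", "arguments": {
  "series": [
    [0, 0, 0, -0.01],
    [0, 0, 0, -0.01],
    [0, 0, 0, -0.01],
    [0, 0, 0, -0.01]
  ]
}}

```text
time_s: 7.92
ee_pos: [520.7, 103.6, 57.7]
eef_rot: [0.721, 0.693, 0.001, 0.001]
force: [2.4, 0.3, -0.4]
gripper_width: 0.126
gripper_force: 30.0
```

>>> {"name": "send_rows", "arguments": {
  "series": [
    [0, 0, 0, 0],
    [0, 0, 0, 0],
    [0, 0, 0, 0],
    [0, 0, -0.03, 0],
    [0, 0, -0.06, 0],
    [0, 0, -0.1, 0],
    [0, 0, -0.14, 0],
    [0, 0, -0.15, 0],
    [0, 0, -0.15, 0],
    [0, 0, -0.15, 0]
  ],
  "fingers": 0.4
}}

```text
time_s: 8.75
ee_pos: [519.4, 103.1, 207.1]
eef_rot: [0.72, 0.694, -0.0, 0.0]
force: [-0.1, 0.4, -0.1]
gripper_width: 0.4
gripper_force: 0.0
```

```bash
python3 - <<'E'
from h import *
im,c,o=snap('wrist','w3');x=R.from_quat(o['eef_rot']).as_matrix()[:,0]; print(o['ee_pos'],o['joints'].round(2),np.degrees(np.arctan2(x[1],x[0])))
a=cv2.resize(im[30:250,60:512],None,fx=1.75,fy=1.75,interpolation=cv2.INTER_CUBIC)
cv2.imwrite('pics/c3.png',a[:,:,::-1]);print(a.shape)
E
```

```text
[519.43440283 103.07292858 207.08785683] [ 0.05  0.61 -0.55  1.84  0.42  0.81 -0.75] 87.85194417775851
(385, 791, 3)
```

View pics/c3.png

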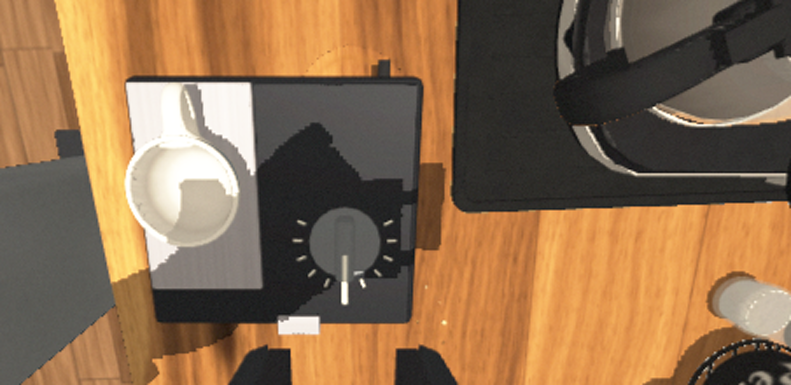

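The dial pointer (344,255-280) lines up with the long mark (345,290), the cup is standing, and the clip lip is around (299,325). Next, the jack.

>>> {"name": "send_rows", "arguments": {
  "series": [
    [-0.38, -0.05, 0, 0.28],
    [-0.38, -0.05, 0, 0.28],
    [-0.38, -0.05, 0, 0.28],
    [-0.38, -0.05, 0, 0.28],
    [-0.38, -0.05, 0, 0.28],
    [-0.38, -0.05, 0, 0.28],
    [-0.38, -0.05, 0, 0.28],
    [-0.38, -0.05, 0, 0.28],
    [-0.38, -0.05, 0, 0.28],
    [-0.38, -0.05, 0, 0.28]
  ]
}}

```text
time_s: 9.63
ee_pos: [451.1, -282.7, 204.4]
eef_rot: [0.813, 0.582, -0.004, -0.001]
force: [-0.9, 1.0, -0.3]
gripper_width: 0.402
gripper_force: 0.0
```

>>> {"name": "send_rows", "arguments": {
  "series": [
    [0, 0, 0, 0],
    [0, 0, 0, 0],
    [0, 0, 0, 0],
    [0, 0, 0, 0]
  ],
  "fingers": 0.75
}}

```text
time_s: 9.97
ee_pos: [456.4, -271.6, 207.1]
eef_rot: [0.809, 0.588, 0.0, -0.001]
force: [1.1, 0.7, 0.2]
gripper_width: 0.678
gripper_force: 0.0
```

```bash
python3 - <<'E'
from h import *
im,c,o=snap('wrist','w4');x=R.from_quat(o['eef_rot']).as_matrix()[:,0]; print(o['ee_pos'],o['joints'].round(2),np.degrees(np.arctan2(x[1],x[0])))
g=lambda u,v:(60+u/1.75,30+v/1.75)
_,c3,o3=load('w3'); O=475.88+125.44j;R2=np.exp(1j*np.radians(87.66))
for n,u,v,z in [('lipA',278,318,66),('lipB',320,317,66),('lipC',320,333,66),('lipD',278,333,66),('dial',344,243,70),('cornTL',127,79,64),('TR',421,79,64),('BR',411,322,64),('BL',155,321,64)]:
    p=ray(c3,g(u,v),z);print(n,p.round(1),np.round((complex(p[0],p[1])-O)/R2,1))
for p in [(484.5,55,28)]: print(proj(c,p))
a=cv2.resize(im,(800,600),interpolation=cv2.INTER_CUBIC)
cv2.imwrite('pics/c4.png',a[:,:,::-1])
E
```

```text
[ 456.43022171 -271.57710544  207.13119052] [ 0.76  0.6  -0.51  1.84  0.39  0.8  -0.26] 72.07803965354634
lipA [471.1  50.2  66. ] (-75.4+1.7j)
lipB [501.2  49.8  66. ] (-74.5-28.4j)
lipC [500.5  37.3  66. ] (-87.1-28.2j)
lipD [470.1  38.4  66. ] (-87.2+2.2j)
dial [520.4 104.8  70. ] (-18.9-45.3j)
cornTL [390.6 212.2  64. ] (83.2+88.7j)
TR [571.6 205.4  64. ] (83.8-92.3j)
BR [566.6  42.6  64. ] (-79.1-94j)
BL [381.7  50.3  64. ] (-78.9+91j)
[ 178.73003655 -164.3230187 ]
```

View pics/c4.png

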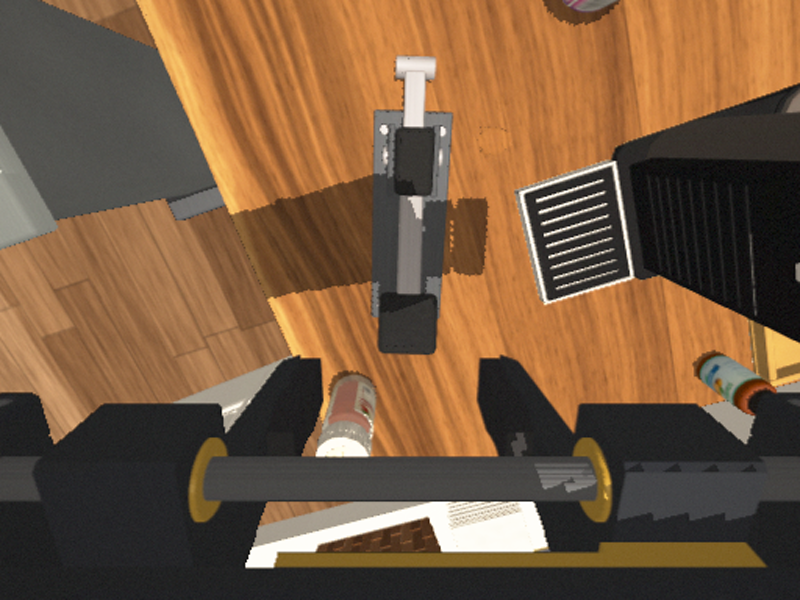

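Wrist view: saddle bar (395-436, ~57-78), base front edge (374,111)-(452,113), grip block top (396,128)-(434,128)-(431,196)-(394,193), paddle (379-437, 292-353). I'll use the known sizes to check the camera height, since the fingertips were about 20 mm above the reported TCP.

```bash
python3 - <<'E'
from h import *
im,c4,o4=load('w4'); _,c3,_=load('w3')
g3=lambda u,v:(60+u/1.75,30+v/1.75); g4=lambda u,v:(u*.64,v*.64)
for dz in (0,10,20):
    s=lambda c:(c[0],c[1],c[2]+[0,0,dz])
    D=lambda a,b,z,c,g:round(float(np.linalg.norm(ray(s(c),g(*a),z)-ray(s(c),g(*b),z))),1)
    print(dz,'base64',D((374,111),(452,113),8,c4,g4),'saddle30',D((395,66),(436,66),16,c4,g4),'block26',D((396,128),(434,128),86,c4,g4),'blockL44',D((415,128),(412,195),86,c4,g4),
     'tray190',D((127,79),(421,79),64,c3,g3),D((411,322),(155,321),64,c3,g3),'tray170',D((127,79),(155,321),64,c3,g3))
    mid=(ray(s(c4),g4(415,128),86)+ray(s(c4),g4(412,195),86))/2; sd=ray(s(c4),g4(416,68),20)
    print('  block',mid.round(1),'saddle',sd.round(1),'sep68',np.linalg.norm((mid-sd)[:2]).round(1),'dir',np.degrees(np.arctan2(*(sd-mid)[1::-1])).round(1),
     'clip',((ray(s(c3),g3(299,317),66)+ray(s(c3),g3(299,333),66))/2).round(1),'dial',ray(s(c3),g3(344,243),70).round(1))
E
```

```text
0 base64 63.0 saddle30 31.4 block26 24.6 blockL44 42.5 tray190 181.1 185.0 tray170 162.1
  block [ 488.2 -202.6   86. ] saddle [ 511.9 -140.    20. ] sep68 66.9 dir 69.3 clip [485.7  44.1  66. ] dial [520.4 104.8  70. ]
10 base64 64.7 saddle30 32.3 block26 25.4 blockL44 43.9 tray190 186.7 190.8 tray170 167.2
  block [ 488.4 -202.9   86. ] saddle [ 512.7 -138.5   20. ] sep68 68.8 dir 69.4 clip [484.6  39.7  66. ] dial [520.3 102.2  70. ]
20 base64 66.4 saddle30 33.1 block26 26.3 blockL44 45.3 tray190 192.4 196.5 tray170 172.2
  block [ 488.7 -203.3   86. ] saddle [ 513.5 -137.1   20. ] sep68 70.7 dir 69.4 clip [483.4  35.2  66. ] dial [520.2  99.6  70. ]
```

>>> {"name": "send_rows", "arguments": {
  "series": [
    [0.02, 0.003, 0, 0.02],
    [0.04, 0.006, 0, 0.04],
    [0.06, 0.009, 0.02, 0.047],
    [0.075, 0.009, 0.05, 0.047],
    [0.075, 0.009, 0.08, 0.047],
    [0.075, 0.009, 0.1, 0.047],
    [0.075, 0.009, 0.1, 0.047],
    [0.075, 0.009, 0.1, 0.047]
  ],
  "fingers": 0.7
}}

```text
time_s: 10.68
ee_pos: [487.6, -204.4, 107.2]
eef_rot: [0.823, 0.568, -0.0, -0.001]
force: [0.9, -0.1, 0.2]
gripper_width: 0.699
gripper_force: 0.0
```

```bash
python3 - <<'E'
from h import *
o=telemetry.get_obs();x=R.from_quat(o['eef_rot']).as_matrix()[:,0];print(o['ee_pos'],np.degrees(np.arctan2(x[1],x[0])),(totool(o,np.array([488.3,-202.7,46])-o['ee_pos'])).round(1))
E
```

```text
[ 487.61704187 -204.43226432  107.22804583] 69.27260718527977 [ 1.9  0.1 61.2]
```

>>> {"name": "send_rows", "arguments": {
  "series": [
    [0.002, 0, 0.02, 0],
    [0.002, 0, 0.04, 0],
    [0.002, 0, 0.054, 0],
    [0.002, 0, 0.058, 0],
    [0.002, 0, 0.061, 0],
    [0.002, 0, 0.061, 0]
  ]
}}

```text
time_s: 11.18
ee_pos: [489.4, -204.0, 47.5]
eef_rot: [0.823, 0.567, 0.001, 0.001]
force: [-0.6, 0.5, 0.1]
gripper_width: 0.697
gripper_force: 0.0
```

>>> {"name": "send_rows", "arguments": {
  "series": [
    [0, 0, 0, 0],
    [0, 0, 0, 0],
    [0, 0, 0, 0],
    [0, 0, 0, 0],
    [0, 0, 0, 0],
    [0, 0, 0, 0],
    [0, 0, 0, 0]
  ],
  "fingers": 0.0
}}

```text
time_s: 11.77
ee_pos: [488.3, -203.9, 46.7]
eef_rot: [0.823, 0.568, -0.0, -0.0]
force: [-1.3, 0.3, 2.2]
gripper_width: 0.292
gripper_force: 30.0
```

```bash
python3 - <<'E'
from h import *
o=telemetry.get_obs();x=R.from_quat(o['eef_rot']).as_matrix()[:,0];print(o['ee_pos'],o['force'],np.degrees(np.arctan2(x[1],x[0])))
im,c,o=snap('top','t4')
cv2.imwrite('pics/t4c.png',cv2.resize(im[170:250,190:370],None,fx=4.4,fy=4.4,interpolation=cv2.INTER_CUBIC)[:,:,::-1])
E
```

```text
[ 488.27905008 -203.89636953   46.65448739] [-1.2695087   0.25514807  2.19176975] 69.16432097722041
```

>>> {"name": "send_rows", "arguments": {
  "series": [
    [0.01, -0.004, 0, -0.03],
    [0.022, -0.009, 0, -0.07],
    [0.036, -0.015, 0, -0.11],
    [0.05, -0.02, 0, -0.15],
    [0.064, -0.026, 0, -0.19],
    [0.078, -0.032, 0, -0.23],
    [0.092, -0.038, 0, -0.27],
    [0.106, -0.044, 0, -0.3],
    [0.116, -0.048, 0, -0.32],
    [0.12, -0.05, 0, -0.325]
  ]
}}

```text
time_s: 12.65
ee_pos: [484.8, -73.3, 46.7]
eef_rot: [0.72, 0.694, -0.0, 0.0]
force: [0.6, -4.9, 2.5]
gripper_width: 0.289
gripper_force: 29.9
```

>>> {"name": "send_rows", "arguments": {
  "series": [
    [0, 0, 0, 0],
    [0, 0, 0, 0]
  ]
}}

```text
time_s: 12.82
ee_pos: [484.8, -72.7, 46.6]
eef_rot: [0.72, 0.694, 0.001, -0.0]
force: [-0.4, 2.1, 3.5]
gripper_width: 0.291
gripper_force: 29.9
```

```bash
python3 - <<'E'
from h import *
im,c,o=snap('wrist','w5');x=R.from_quat(o['eef_rot']).as_matrix()[:,0]; print(o['ee_pos'],o['force'],o['joints'].round(2),np.degrees(np.arctan2(x[1],x[0])))
cv2.imwrite('pics/c5.png',cv2.resize(im[0:240,100:420],(800,600),interpolation=cv2.INTER_CUBIC)[:,:,::-1])
E
```

```text
[484.77740666 -72.70266058  46.63774691] [-0.40194423  2.12676137  3.49021099] [ 0.23  0.81 -0.28  2.09  0.67  0.33 -0.65] 87.82277199254497
```

View pics/c5.png

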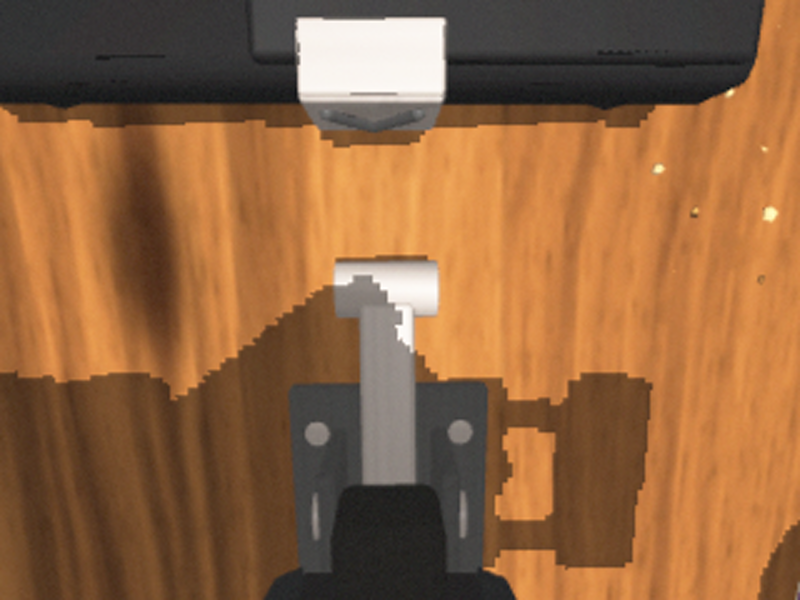

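View: saddle bar (335-438, 260-317), clip lip top (297-445, 18-95), and the clip's front foot at about (380,130). Computing the remaining shift.

```bash
python3 - <<'E'
from h import *
_,c,o=load('w5'); g=lambda u,v:(100+u*.4,v*.4)
for dz in (0,5):
    s=(c[0],c[1],c[2]+[0,0,dz]); r=lambda u,v,z:ray(s,g(u,v),z)
    sd=(r(386,265,16)+r(386,308,20))/2
    print(dz,'saddle',r(386,285,21).round(1),'w',np.linalg.norm(r(335,288,16)-r(438,288,16)).round(1),'lip',r(297,20,66).round(1),r(445,20,66).round(1),r(300,95,66).round(1),r(442,95,66).round(1),'edge z64',r(150,100,50).round(1),'footV',r(375,130,30).round(1))
    print(totool(o,np.array([485,54.7,0])-r(386,285,21)))
E
```

```text
0 saddle [486.6  -1.9  21. ] w 30.2 lip [471.2  52.4  66. ] [500.6  51.2  66. ] [470.7  39.   66. ] [499.8  37.9  66. ] edge z64 [435.   42.3  50. ] footV [485.3  37.   30. ]
[56.46725645 -3.7141092  21.09400598]
5 saddle [486.5  -2.2  21. ] w 30.9 lip [470.6  53.7  66. ] [501.   52.5  66. ] [470.2  40.   66. ] [500.2  38.8  66. ] edge z64 [433.5  43.2  50. ] footV [485.3  37.7  30. ]
[56.75479558 -3.69254385 21.09451203]
```

>>> {"name": "send_rows", "arguments": {
  "series": [
    [0.008, -0.0005, 0, 0],
    [0.018, -0.001, 0, 0],
    [0.028, -0.0015, 0, 0],
    [0.038, -0.002, 0, 0],
    [0.048, -0.0025, 0, 0],
    [0.054, -0.003, 0, 0],
    [0.0575, -0.003, 0, 0],
    [0.0575, -0.003, 0, 0],
    [0.0575, -0.003, 0, 0]
  ]
}}

```text
time_s: 13.62
ee_pos: [483.5, -18.2, 46.6]
eef_rot: [0.721, 0.692, -0.001, 0.001]
force: [-0.8, -4.0, 5.1]
gripper_width: 0.29
gripper_force: 29.9
```

>>> {"name": "send_rows", "arguments": {
  "series": [
    [0.003, 0, 0, 0],
    [0.003, 0, 0, 0],
    [0.003, 0, 0, 0]
  ]
}}

```text
time_s: 13.87
ee_pos: [483.6, -15.9, 46.6]
eef_rot: [0.722, 0.692, -0.001, 0.001]
force: [0.2, -6.2, 5.1]
gripper_width: 0.288
gripper_force: 29.9
```

>>> {"name": "send_rows", "arguments": {
  "series": [
    [0, 0, 0, 0],
    [0, 0, 0, 0],
    [0, 0, 0, 0],
    [0, 0, 0, 0],
    [0, 0, -0.02, 0],
    [0, 0, -0.05, 0],
    [0, 0, -0.08, 0],
    [0, 0, -0.1, 0],
    [0, 0, -0.1, 0]
  ],
  "fingers": 0.7
}}

```text
time_s: 14.62
ee_pos: [486.4, -12.6, 149.9]
eef_rot: [0.721, 0.693, 0.003, 0.002]
force: [-0.2, -0.2, 0.0]
gripper_width: 0.702
gripper_force: 0.0
```

```bash
python3 - <<'E'
from h import *
im,c,o=snap('wrist','w6');print(o['ee_pos'],o['force'])
im=im[:]; cv2.imwrite('pics/c6.png',cv2.resize(im[0:270,76:436],(800,600),interpolation=cv2.INTER_CUBIC)[:,:,::-1])
E
```

```text
[486.3527663  -12.57830953 149.8654054 ] [-0.17750275 -0.2033785   0.02631887]
```

View pics/c6.png

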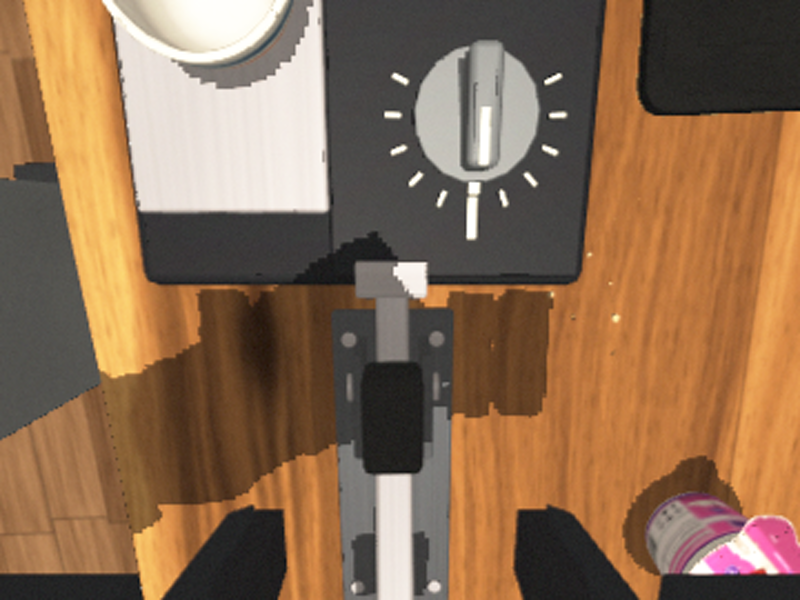

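The saddle is under the clip: base front edge (333-452, 311), block (362-423, 363-472), clip lip (355-427, 263-297). Checking in numbers.

```bash
python3 - <<'E'
from h import *
_,c,o=load('w6'); g=lambda u,v:(76+u*.45,v*.45)
for dz in (0,5):
    s=(c[0],c[1],c[2]+[0,0,dz]); r=lambda u,v,z:ray(s,g(u,v),z)
    b=(r(333,311,8)+r(452,311,8))/2; k=r(392,364,86); a=(r(392,590,8)+b)/2
    print(dz,'basefront',b.round(1),np.linalg.norm(r(333,311,8)-r(452,311,8)).round(1),'block front',k.round(1),r(393,472,86).round(1),'screws',r(349,339,10).round(1),r(436,339,10).round(1),r(358,587,10).round(1),r(434,587,10).round(1),'lip',r(356,263,66).round(1),r(427,263,66).round(1),r(391,297,66).round(1),'edge',r(250,280,58).round(1),r(500,278,58).round(1))
E
```

```text
0 basefront [485.1  22.7   8. ] 61.8 block front [484.8  12.9  86. ] [483.2 -34.4  86. ] screws [461.8   9.3  10. ] [507.2   7.5  10. ] [ 457.3 -141.1   10. ] [ 503.  -143.1   10. ] lip [471.4  51.6  66. ] [500.8  50.5  66. ] [485.3  37.1  66. ] edge [424.9  45.8  58. ] [532.5  42.3  58. ]
5 basefront [485.1  21.9   8. ] 62.7 block front [484.7  11.7  86. ] [483.1 -36.5  86. ] screws [461.3   8.3  10. ] [507.5   6.5  10. ] [ 456.9 -144.4   10. ] [ 503.2 -146.4   10. ] lip [471.1  51.3  66. ] [501.1  50.1  66. ] [485.3  36.5  66. ] edge [423.7  45.4  58. ] [533.4  41.8  58. ]
```

>>> {"name": "send_rows", "arguments": {
  "series": [
    [-0.02, 0, 0, 0],
    [-0.045, 0, 0, 0],
    [-0.07, -0.001, 0, 0],
    [-0.095, -0.001, 0, 0],
    [-0.115, -0.001, 0.02, 0],
    [-0.118, -0.001, 0.04, 0],
    [-0.118, -0.001, 0.05, 0],
    [-0.118, -0.001, 0.05, 0],
    [-0.118, -0.001, 0.05, 0]
  ],
  "fingers": 0.0
}}

```text
time_s: 15.42
ee_pos: [477.4, -130.7, 95.4]
eef_rot: [0.72, 0.694, -0.001, -0.001]
force: [-0.3, -0.1, 0.8]
gripper_width: 0.041
gripper_force: 0.0
```

>>> {"name": "send_rows", "arguments": {
  "series": [
    [0, 0.0035, 0.005, 0],
    [0, 0.0035, 0.012, 0],
    [0, 0.0035, 0.018, 0],
    [0, 0.0035, 0.022, 0],
    [0, 0.0035, 0.022, 0]
  ]
}}

```text
time_s: 15.83
ee_pos: [481.3, -131.2, 73.8]
eef_rot: [0.721, 0.693, -0.0, -0.0]
force: [0.3, -0.4, -0.1]
gripper_width: 0.005
gripper_force: 0.0
```

>>> {"name": "send_rows", "arguments": {
  "series": [
    [0, 0, 0.004, 0],
    [-0.001, 0, 0.008, 0],
    [-0.002, 0, 0.012, 0],
    [-0.003, 0, 0.016, 0],
    [-0.003, 0, 0.02, 0],
    [-0.003, 0, 0.02, 0]
  ]
}}

```text
time_s: 16.33
ee_pos: [481.4, -134.5, 53.8]
eef_rot: [0.721, 0.693, -0.0, -0.0]
force: [1.0, 0.0, 0.7]
gripper_width: 0.008
gripper_force: 0.4
```

>>> {"name": "send_rows", "arguments": {
  "series": [
    [0, 0, 0.004, 0],
    [-0.001, 0, 0.008, 0],
    [-0.002, 0, 0.012, 0],
    [-0.002, 0, 0.016, 0],
    [-0.002, 0, 0.016, 0]
  ]
}}

```text
time_s: 16.75
ee_pos: [481.9, -137.5, 38.3]
eef_rot: [0.721, 0.693, -0.0, 0.001]
force: [0.5, -2.1, 5.3]
gripper_width: 0.006
gripper_force: 2.5
```

>>> {"name": "send_rows", "arguments": {
  "series": [
    [0, 0, 0.003, 0],
    [0, 0, 0.006, 0],
    [0, 0, 0.009, 0],
    [0, 0, 0.009, 0]
  ]
}}

```text
time_s: 17.08
ee_pos: [482.0, -137.8, 29.5]
eef_rot: [0.721, 0.693, -0.0, 0.001]
force: [0.4, -2.3, 6.0]
gripper_width: 0.006
gripper_force: 2.7
```

>>> {"name": "send_rows", "arguments": {
  "series": [
    [0, 0, 0.002, 0],
    [0, 0, 0.004, 0],
    [0, 0, 0.005, 0],
    [0, 0, 0.005, 0]
  ]
}}

```text
time_s: 17.42
ee_pos: [482.0, -138.2, 24.8]
eef_rot: [0.721, 0.693, -0.001, 0.001]
force: [1.0, -3.8, 6.4]
gripper_width: 0.004
gripper_force: 2.9
```

>>> {"name": "send_rows", "arguments": {
  "series": [
    [0, 0, 0.001, 0],
    [0, 0, 0.002, 0],
    [0, 0, 0.003, 0],
    [0, 0, 0.003, 0]
  ]
}}

```text
time_s: 17.75
ee_pos: [481.9, -138.4, 21.9]
eef_rot: [0.721, 0.693, -0.001, 0.001]
force: [0.5, -3.9, 6.9]
gripper_width: 0.005
gripper_force: 3.0
```

>>> {"name": "send_rows", "arguments": {
  "series": [
    [0, 0, 0.001, 0],
    [0, 0, 0.002, 0],
    [0, 0, 0.003, 0],
    [0, 0, 0.003, 0]
  ]
}}

```text
time_s: 18.08
ee_pos: [481.9, -138.6, 18.9]
eef_rot: [0.721, 0.693, -0.001, 0.001]
force: [0.0, -3.6, 6.3]
gripper_width: 0.004
gripper_force: 3.1
```

```bash
python3 - <<'E'
from h import *
im,c,o=snap('wrist','w7');im2,c2,_=snap('scene','s7');print(o['ee_pos'],o['force'])
# white cue: lip centroid (clip) in scene: compare warmer region vs initial
a=cv2.imread('pics/scene0.png');b=cv2.imread('pics/s7.png')
for i,m in (('0',a),('7',b)):
    u,v=proj(c2,[486,44,66]).astype(int); w=cv2.inRange(m[v-14:v+14,u-18:u+18],(150,150,150),(255,255,255)); M=cv2.moments(w,True); print(i,u,v,M['m00'],M['m10']/max(M['m00'],1)-18,M['m01']/max(M['m00'],1)-14)
# flow of warmer features, wooden = static
g0=cv2.cvtColor(cv2.imread('pics/s2.png'),6);g1=cv2.cvtColor(b,6)
pts=np.array([proj(c2,p) for p in ([395,45,64],[560,42,64],[390,208,64],[486,44,66],[430,145,113])],np.float32).reshape(-1,1,2)
q,st,e=cv2.calcOpticalFlowPyrLK(g0,g1,pts,None,winSize=(15,15)); print(np.c_[pts[:,0],(q-pts)[:,0],st,e].round(1))
print('expected dv for 12mm', proj(c2,[486,44,78])-proj(c2,[486,44,66]))
E
```

```text
[ 481.94002808 -138.61835751   18.88433125] [ 0.00910829 -3.56249567  6.30083874]
0 253 211 72.0 -4.777777777777779 6.736111111111111
7 253 211 109.0 -2.2018348623853203 6.513761467889907
[[278.6 225.6 -18.8 -14.1   1.   37.4]
 [234.7 202.5 -27.7 -38.4   1.   32.3]
 [237.1 260.5  -0.9   0.3   1.    2.6]
 [253.2 211.8   1.   -1.9   1.   27.5]
 [242.  224.3  -3.3  -2.9   1.   17.1]]
expected dv for 12mm [-0.15725233 -3.48096502]
```

>>> {"name": "send_rows", "arguments": {
  "series": [
    [0, 0, 0.002, 0],
    [0, 0, 0.004, 0],
    [0, 0, 0.005, 0],
    [0, 0, 0.005, 0]
  ]
}}

```text
time_s: 18.52
ee_pos: [482.0, -138.8, 13.9]
eef_rot: [0.721, 0.692, -0.001, 0.001]
force: [0.4, -4.6, 5.2]
gripper_width: 0.003
gripper_force: 3.1
```

>>> {"name": "send_rows", "arguments": {
  "series": [
    [0, 0, 0.001, 0],
    [0, 0, 0.002, 0],
    [0, 0, 0.003, 0],
    [0, 0, 0.003, 0]
  ]
}}

```text
time_s: 18.85
ee_pos: [482.0, -139.1, 11.7]
eef_rot: [0.721, 0.692, -0.001, 0.002]
force: [-0.5, -4.9, 16.5]
gripper_width: 0.001
gripper_force: 7.9
```

Stop reached (force jumped to 16 N). Holding briefly, then letting it all the way up.

>>> {"name": "send_rows", "arguments": {
  "series": [
    [0, 0, 0, 0],
    [0, 0, 0, 0],
    [0, 0, -0.006, 0],
    [0, 0, -0.012, 0],
    [0, 0, -0.018, 0],
    [0.002, 0, -0.026, 0],
    [0.003, 0, -0.034, 0],
    [0.005, 0, -0.042, 0],
    [0.006, 0, -0.05, 0],
    [0.006, 0, -0.06, 0]
  ]
}}

```text
time_s: 19.68
ee_pos: [481.1, -130.0, 70.9]
eef_rot: [0.72, 0.693, -0.001, -0.001]
force: [-0.1, -0.4, 0.5]
gripper_width: 0.005
gripper_force: 0.0
```

>>> {"name": "send_rows", "arguments": {
  "series": [
    [0, 0, -0.02, 0],
    [0, 0, -0.04, 0],
    [0, 0, -0.05, 0],
    [0, 0, -0.05, 0],
    [0, 0, -0.05, 0]
  ]
}}

```text
time_s: 20.1
ee_pos: [481.6, -130.8, 120.8]
eef_rot: [0.721, 0.693, -0.0, 0.0]
force: [0.4, -0.5, -0.9]
gripper_width: 0.002
gripper_force: 0.0
```

```bash
python3 - <<'E'
from h import *
im,c,o=snap('wrist','w8');print(o['ee_pos'],o['force'])
# saddle arm / base front edge, clip lip, long mark by projection check: grey profile along jack axis and white blobs
hsv=cv2.cvtColor(im,cv2.COLOR_RGB2HSV); w=cv2.inRange(hsv,(0,0,140),(180,45,255))
n,l,st,ct=cv2.connectedComponentsWithStats(w)
for i in range(1,n):
    if st[i,4]>12 and st[i,1]<230:
        print(st[i],ray(c,ct[i],66)[:2].round(1))
for n_,p in (('pad66',[486,44,66]),('basefront',[485,22,8]),('block',[484,-11,86]),('paddle',[481,-127,88]),('dial',[520,104,94])): print(n_,proj(c,p).round())
hs=[]
bf=proj(c,[485,22,8]); col=int(proj(c,[465,22,8])[0]); print('col profile',col,im[int(bf[1])-12:int(bf[1])+12,col].mean(1).round().astype(int))
col=int(proj(c,[505,22,8])[0]); print('col profile',col,im[int(bf[1])-12:int(bf[1])+12,col].mean(1).round().astype(int))
E
```

```text
[ 481.57177729 -130.78927817  120.75395628] [ 0.42715656 -0.47315653 -0.91515973]
[243   0  19  10 181] [484.7  15.3]
[276  27   7  10  56] [503.7  -2.9]
[224  28   5   9  40] [464.6  -1.6]
[276  43   4  18  66] [502.7 -16.3]
[226  44   4  17  58] [464.5 -15.2]
[243  82  21  32 606] [482.4 -48. ]
[446 127  30  29 292] [655.7 -91. ]
[395 135  36  47 540] [612.5 -98. ]
[415 138  40  45 532] [ 637.3 -108.6]
[476 162  18  27 183] [ 682.1 -122. ]
[420 164  32  44 116] [ 638.2 -128.4]
[435 172  11  16  33] [ 643.7 -123.2]
[430 174  18  25 113] [ 644. -130.]
[459 191  14  17  90] [ 670.3 -145.4]
pad66 [252. -44.]
basefront [253.  16.]
block [252.  40.]
paddle [255. 198.]
dial [ 311. -211.]
col profile 231 [133 136 139 137 136 136 140 137 137 135 138 111  89 106 119 115 112 112
 113 116 115 116 117 118]
col profile 274 [131 132 134 134 133 138 142 144 146 147 148 111 109 115 116 113 111 112
 114 116 118 115 116 119]
```

Jack is unmoved. Final stroke now.

>>> {"name": "send_rows", "arguments": {
  "series": [
    [0, 0, 0.02, 0],
    [0, 0, 0.04, 0],
    [0, 0, 0.055, 0],
    [0, 0, 0.06, 0],
    [-0.001, 0, 0.065, 0],
    [-0.003, 0, 0.07, 0],
    [-0.004, 0, 0.075, 0],
    [-0.006, 0, 0.08, 0],
    [-0.006, 0, 0.085, 0],
    [-0.007, 0, 0.09, 0]
  ]
}}

```text
time_s: 20.98
ee_pos: [481.0, -138.7, 30.6]
eef_rot: [0.721, 0.693, -0.001, 0.0]
force: [-2.5, -0.4, 5.4]
gripper_width: 0.004
gripper_force: 3.0
```

>>> {"name": "send_rows", "arguments": {
  "series": [
    [0, 0, 0.004, 0],
    [0, 0, 0.008, 0],
    [0, 0, 0.012, 0],
    [0, 0, 0.015, 0],
    [0, 0, 0.017, 0],
    [0, 0, 0.018, 0],
    [0, 0, 0.0185, 0],
    [0, 0, 0.0185, 0]
  ]
}}

```text
time_s: 21.65
ee_pos: [481.3, -140.8, 12.7]
eef_rot: [0.722, 0.692, -0.002, 0.002]
force: [-2.8, -3.5, 10.3]
gripper_width: 0.004
gripper_force: 4.9
```

>>> {"name": "send_rows", "arguments": {
  "series": [
    [0, 0, 0.0005, 0],
    [0, 0, 0.001, 0],
    [0, 0, 0.001, 0],
    [0, 0, 0.001, 0],
    [0, 0, 0.001, 0],
    [0, 0, 0.001, 0]
  ]
}}

```text
time_s: 22.15
ee_pos: [481.3, -140.9, 12.2]
eef_rot: [0.722, 0.692, -0.002, 0.002]
force: [-3.4, -3.7, 13.5]
gripper_width: 0.007
gripper_force: 6.6
```

```bash
python3 - <<'E'
from h import *
im2,c2,o=snap('scene','s9');im3,ct,_=snap('top','t9');print(o['ee_pos'],o['force'],np.abs(o['qd']).max())
# top: compare steel plate / cup / clip blobs between t4 (before) and t9
for f in ('top0','t4','t9'):
    m,c,_=load(f); u,v=proj(ct,[486,44,66]).astype(int); cr=m[v-9:v+9,u-9:u+9]; w=cv2.inRange(cv2.cvtColor(cr,cv2.COLOR_RGB2HSV),(0,0,150),(180,50,255)); M=cv2.moments(w,True); print(f,'clip',M['m00'],(u-9+M['m10']/max(M['m00'],1),v-9+M['m01']/max(M['m00'],1)))
# vertical shift of warmer's lifted edge in scene by template match
a=cv2.imread('pics/scene0.png');b=cv2.imread('pics/s9.png')
for n,p in (('near-right corner',[385,45,60]),('cup',[430,145,95]),('far-left edge',[385,210,60])):
    u,v=proj(c2,p).astype(int); t=a[v-9:v+9,u-9:u+9]; r=cv2.matchTemplate(b[v-21:v+21,u-21:u+21],t,cv2.TM_CCOEFF_NORMED); k=np.unravel_index(r.argmax(),r.shape); print(n,(u,v),'shift',k[1]-12,k[0]-12,r.max().round(2))
E
```

```text
[ 481.26688255 -140.85116106   12.16622404] [-3.40831159 -3.72617684 13.47631411] 0.0013563764471140297
top0 clip 45.0 (np.float64(247.95555555555555), np.float64(201.3111111111111))
t4 clip 48.0 (np.float64(247.72916666666666), np.float64(201.04166666666666))
t9 clip 66.0 (np.float64(250.0), np.float64(201.78787878787878))
near-right corner (np.int64(281), np.int64(228)) shift 1 -5 0.6
cup (np.int64(242), np.int64(230)) shift -2 -1 0.97
far-left edge (np.int64(238), np.int64(263)) shift 0 -1 0.99
```

```bash
python3 -c "
from station import manip; print(manip.sign_off())"
```

```text
the job is handed in; nothing more can be done
None
```

I've handed the job in, but the sign-off gave no verdict. The dial is on the long mark, the jack is under the clip, and the trial stroke is done. The handle is now held down at about 13 N, the warmer's edge is up by roughly 17 mm (estimated from the camera), and the cup was still on the warmer at the last check.

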